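Screw the rod canister's lid down snug

ROBOT

A 7-joint arm with a two-finger parallel gripper is mounted at the origin on the work surface. World frame = base frame: x ahead of the robot, y to its left, z up, the work surface at z = 0. Lengths are in mm, angles in rad, forces in N, time in s.
With the tool pointing down it reaches from about 400 to 875 mm from the base axis. Payload 4.4 kg.
Tool frame: the origin (TCP) lies between the finger pads; the fingertips stand ctrl.finger_overhang ahead of it and the grasp point (between the pads) lies 11 mm behind it (ctrl.finger_overhang is the distance from the TCP to the fingertips, in mm); z points along the fingers, y is the direction in which the jaws open and shut (so a half turn about z gives the same grasp; the last joint's range is limited). The gripper opens to 85 mm and grips with 20 to 120 N. Pads are 22 mm wide; open, the fingers measure 114 mm over their backs; the gripper's body (76 mm by 85 mm) begins 54 mm behind the grasp point. The pads swing forward as they close: fully open they stand 13 mm farther back than shut.
Start: joints at [-1.349, 0.628, 0.038, 1.517, -0.027, 0.996, -0.02], TCP at [184.474, 623.287, 239.313] pointing down, gripper open.
Joint ranges: [-3.06, 3.06], [-0.37, 2.12], [-1.25, 1.32], [0.18, 2.47], [-1.1, 4.24], [0.23, 1.98], [-2.94, 2.94]. Speed limits (rad/s): [2.57, 2.57, 3.14, 3.14, 3.14, 3.14, 3.14].

INTERFACE

Orientations are given as [roll, pitch, yaw] about the fixed x, y, z axes, in that order (R = Rz(yaw) Ry(pitch) Rx(roll)).
In Python, from cell import ctrl gives the robot as it stands. The module is installed in compiled form; this text tells all that it offers.
- The arm moves only by the tool step_arm, never from a script. Its argument "deltas" is a list that holds one entry, the list of rows, each a list of 7 numbers: the opening, from 0 (shut) to 1 (fully open), then the shift along the world's x, y, z in mm, then the turn, a rotation vector about the world's x, y, z in rad. In form: [[[grip, tx, ty, tz, rx, ry, rz], ...]]. A call has 1 to 10 rows; each row shifts and turns the commanded pose from where the row before left it; what a row does not reach is not made up. A row lasts 1/12 s, in which the tool goes at most 41.7 mm and 7.16 degrees, less where a joint would pass 70% of its speed; a pose out of reach is approached as far as the arm can. A call is refused whole if a number of a shift passes 41.7 or a number of a turn 0.125, either way. A call with a gripper value outside its range is refused whole. The fingers move at their own pace and stop on an object; the grip force is fixed at half the most. Time passes only in rows, so rows that do not move let the fingers close. It gives the time, the measured TCP pose, the force and the opening at its end, in the units of the state.
- ctrl.read_state(): the state, without advancing time (a new reading comes with each control period).
- ctrl.get_image(name): name is "side" or "top" or "wrist"; returns (picture, depth): 420x560x3 uint8, red, green, blue; 420x560 float32, mm along the optical axis (not along the pixel's ray), 0 where there is no reading.
- ctrl.camera_info(name): a dict with "intrinsics" (3x3 intrinsics, pixels), "rvec" (rotation vector, rad) and "tvec" (3), from world to camera coordinates, as OpenCV has them. Camera axes: x right, y down, z forward; pixel columns grow to the right and rows downward; lengths in mm; the calibration is good to about 2 mm. A picture is of the moment at which its call begins: read the wrist's pose just before it. camera_info takes no time and is no camera call; for the wrist camera it gives the pose at the moment of the call.
- ctrl.finish_job(): hands the job in, once; it reports no verdict.
The state is a dict: "clock": time; "qpos": joint angles; "qd": joint speeds; "tau": joint torques, N m; "eef_pos": TCP position; "tool_rot": TCP orientation; "force": force on the tool from outside, world axes, zero at the start; "torque": the same for the moment, N m; "width": finger opening in mm.
Only numpy, scipy, OpenCV 4.12 (cv2) and the standard library are available. Lean on these libraries where they do the work, as an engineer would, in place of code of your own. Each camera call takes 0.05 s, during which the arm holds its last target.

TASK

Close the rod canister so that no damp gets in: put its lid (the one with the bar grip) on the neck and screw it down clockwise until it is snug on the rubber seal, but do not overtighten it and do not press hard on the seal. Let go of the lid and leave the other things on the bench where they are.

Things in the scene. Friction and masses are not known exactly. Their poses are not given: they have to be found in the camera images.
- canister: aluminium rod canister, 66 mm diameter, upright, fixed in a dark steel holder plate (150 mm along its x axis, 85 mm along y, 18 mm thick) bolted to the bench. Origin: on the bench, on the canister's axis; z up. From 92 mm to the rim at 120 mm above the bench it is a narrower neck, 40 mm diameter
- neck_thread (a point): middle of the thread on the neck, on the axis, 110 mm above the bench, axes as the canister's. Two ridges, reaching out to 25.5 mm from the axis, with two gaps between them. The lugs pass down the gaps when the lid's x axis lies along the canister's x axis, either way round, or at most 0.2 rad clockwise or 0.9 rad anticlockwise of it (seen from above)
- mouth (a point): centre of the mouth, on the seal's upper face, 124 mm above the bench, axes as the canister's. From lid x along canister x, the lid turns freely clockwise for 0.5 to 1.15 rad (differs each time, cannot be seen); then the ridges' undersides, falling 6 mm per rad, draw the lugs down: a hand that holds the lid feels a pull down of 2 to 4 N. The thread holds by friction when let go
- seal: black rubber ring on the rim, 39 mm outside, 27 mm inside diameter, 4 mm proud of the rim. Origin: centre of its upper face when not squeezed (stays there). It gives 1 mm per 14 N. Snug: the lid squeezes it with 10 to 28 N, the middle being best; more than 28 N spoils it, also while the lid is being put on
- seal_core (a point): centre of the rim under the seal, 120 mm above the bench. How the lid feels: turning freely takes under 0.1 N m; then the torque rises, to about 0.2 to 0.3 N m at a squeeze of 10 N and 0.5 to 0.75 N m at 28 N (friction differs); 0.36 N m is a good place to stop. It is felt while turning slowly or in steps under 0.01 rad; quick moves overshoot and hide it
- lid: the canister's dark steel screw lid, 150 to 310 g, lying right way up at the start: a round cap, 62 mm diameter, 25 mm tall, with a bar grip on top, 54 mm long (along the lid's x axis), 14 mm thick, 27 mm tall (top of the bar 52 mm above the lid's lower edge). Origin: centre of the lower edge; z up through the bar
- lid_bar (a point): point to grip on the lid's bar: on the lid's axis, 45 mm above its lower edge, 7 mm below the top of the bar; axes as the lid's
- lid_lugs (a point): point midway between the lid's two lugs, on its axis, 5 mm above its lower edge, axes as the lid's. The lugs, 5 mm thick, point inwards from the skirt (54 mm inside diameter), one under each end of the bar. The inner top face is 20 mm above the lower edge: resting on the unsqueezed seal with its lugs down the gaps, the lower edge is 104 mm above the bench; on the ridges it is higher
- plain_lid: another dark steel screw lid, plain and flat (72 mm diameter, 20 mm tall, no bar grip); belongs to another jar. Origin: centre of its underside
- screwdriver: a screwdriver lying on the bench, about 200 mm long. Origin: underside, its x axis along the tool
- wrench: a steel wrench lying on the bench, about 180 mm long. Origin: underside, x along the tool
- bolt_jar: a closed glass jar, 60 mm diameter, 85 mm tall. Origin: centre of its underside
- wire_spool: a wooden flanged spool, 80 mm diameter, 40 mm tall. Origin: centre of its underside
- oil_tin: a dark steel tin, 64 mm diameter, 120 mm tall. Origin: centre of its underside
- bit_tray: an open steel tray, 120 x 90 x 35 mm. Origin: centre of its underside
There are look-alikes about, which are no part of the job. What is shaped like the lid but pink is not meant. What is shaped like the canister but turquoise is not meant.

How it is judged:
By the outcome, as a careful person would: the job done as asked, in the order asked, and still so for the second after the job is handed in, with the robot touching nothing.
It also fails if it takes over 64 s, if anything falls off the work surface, if the arm or the gripper's body presses on something with over 40 N, if the wrist force passes 120 N, or if a joint passes its speed limit or range.

## Working session

There is one attempt and no reset: what is moved stays moved. The work goes in short steps, Python scripts to look and compute and a tool call to move; the robot and the scene stay as the last step left them, time stands still between calls to the robot, and variables do not carry over. Pictures are saved under pics/ and viewed, and the job is handed in when it is done.

Besides the shell and the picture viewer there is one more tool, called after "Call:" by a JSON object that holds its "api" and its "payload". step_arm: Moves the arm, as the interface text tells. Its arguments: {"type":"object","properties":{"deltas":{"type":"array"}},"required":["deltas"]}

```bash
mkdir -p pics; ls; cat > h.py <<'E'
import numpy as np, cv2
from cell import ctrl
def grab(n,tag):
    ci=ctrl.camera_info(n); im,d=ctrl.get_image(n)
    cv2.imwrite(f'pics/{tag}.png',im[:,:,::-1]); np.savez(f'pics/{tag}.npz',im=im,d=d,K=ci['intrinsics'],r=np.array(ci['rvec'],float),t=np.array(ci['tvec'],float))
def load(tag):
    z=np.load(f'pics/{tag}.npz'); R=cv2.Rodrigues(z['r'])[0]; return z['im'],z['d'],np.array(z['K'],float),R,z['t'].ravel()
def ray(K,R,t,u,v,z):
    c=-R.T@t; w=R.T@np.linalg.inv(K)@np.array([u,v,1.]); return c+w*(z-c[2])/w[2]
def cloud(d,K,R,t):
    v,u=np.indices(d.shape); p=np.stack([(u-K[0,2])/K[0,0]*d,(v-K[1,2])/K[1,1]*d,d],-1)
    P=(p-t)@R; P[d<=0]=np.nan; return P
E
python3 - <<'E'
from h import *
s=ctrl.read_state(); print({k:np.round(v,3).tolist() for k,v in s.items()}, ctrl.finger_overhang)
for n in('side','top','wrist'):
    grab(n,n+'0'); ci=ctrl.camera_info(n); R=cv2.Rodrigues(np.array(ci['rvec'],float))[0]; print(n,-R.T@np.array(ci['tvec'],float).ravel())
E
```

```text
pics
{'clock': 0.0, 'qpos': [-1.349, 0.629, 0.038, 1.518, -0.027, 0.996, -0.02], 'qd': [0.0, -0.002, 0.0, 0.001, -0.001, 0.0, 0.001], 'tau': [0.0, -56.338, 1.226, -19.345, 0.011, 0.01, 0.0], 'eef_pos': [184.269, 622.666, 238.367], 'tool_rot': [-3.14, -0.0, 2.854], 'force': [0.205, -0.535, -0.2], 'torque': [0.002, 0.026, -0.005], 'width': 85.057} 8.0
side [ 311.42352929 -990.39703559  992.79970707]
top [ 428.66380857   16.12903111 1085.19207873]
wrist [108.32270088 645.39676918 373.47333987]
```

View pics/side0.png

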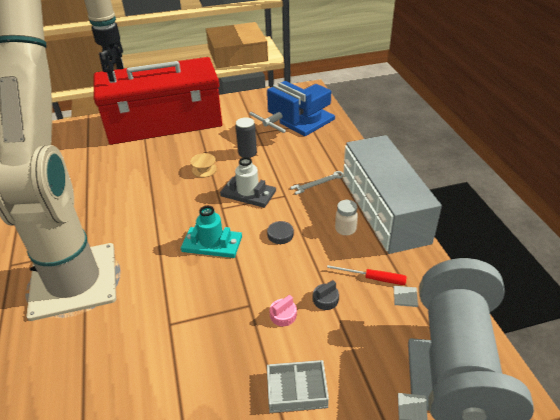

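View pics/top0.png

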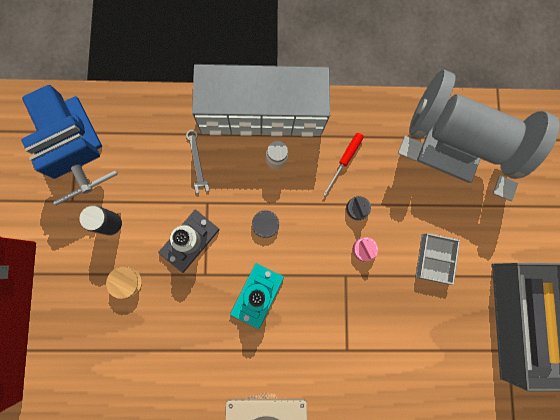

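View pics/wrist0.png

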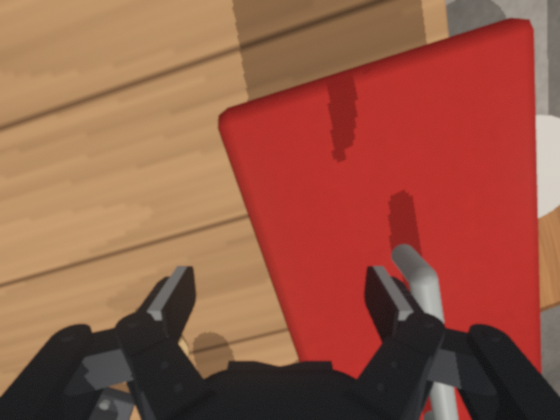

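The lid is at top pixel (358,208), beside the pink look-alike at (365,250). The aluminium canister in its dark plate is at about (186,240), and the turquoise one is at (257,298). Next I'll measure the lid and the canister.

```bash
python3 - <<'E'
from h import *
im,d,K,R,t=load('top0'); P=cloud(d,K,R,t); print(K)
def bx(u0,u1,v0,v1):
    return P[v0:v1,u0:u1].reshape(-1,3), im[v0:v1,u0:u1].reshape(-1,3)
q,c=bx(340,376,190,226)
print('lid zmax',np.nanmax(q[:,2]))
for lo,hi in((46,58),(19,31)):
    m=(q[:,2]>lo)&(q[:,2]<hi); s=q[m]; print(lo,m.sum(),s.mean(0),s.min(0),s.max(0))
    if lo==46:
        r=cv2.minAreaRect(s[:,:2].astype(np.float32)); print(r)
        w,v=np.linalg.eigh(np.cov(s[:,:2].T)); print(w,v[:,1],np.arctan2(v[1,1],v[0,1]))
    else: print(cv2.minEnclosingCircle(s[:,:2].astype(np.float32)))
q,c=bx(150,230,200,280)
print('can zmax',np.nanmax(q[:,2]))
for lo,hi in((112,132),(84,98),(10,26)):
    m=(q[:,2]>lo)&(q[:,2]<hi); s=q[m]; print(lo,m.sum(),s.mean(0),s.min(0),s.max(0)); print(cv2.minEnclosingCircle(s[:,:2].astype(np.float32)),cv2.minAreaRect(s[:,:2].astype(np.float32)))
im2=cv2.resize(im[195:285,145:235,::-1],None,fx=6,fy=6,interpolation=cv2.INTER_CUBIC);cv2.imwrite('pics/c1.png',im2)
im2=cv2.resize(im[175:265,320:410,::-1],None,fx=6,fy=6,interpolation=cv2.INTER_CUBIC);cv2.imwrite('pics/c2.png',im2)
E
```

```text
[[402.69742155   0.         273.59954162]
 [  0.         402.69742155 212.2332324 ]
 [  0.           0.           1.        ]]
lid zmax 55.063348299752
46 110 [ 595.14483435 -242.58929538   51.11436879] [ 569.21307867 -257.79420738   46.25501988] [ 621.73724543 -229.0967381    55.0633483 ]
((595.6613159179688, -242.96615600585938), (53.67585372924805, 14.37067985534668), 22.03584861755371)
[ 17.08598124 237.13111786] [-0.9301009  -0.36730411] -2.7654837887039143
19 276 [ 593.65955585 -239.97779241   24.62789479] [ 564.66075411 -273.37649458   19.33358259] [ 626.50121691 -210.98288431   30.18654931]
((595.6541137695312, -242.60423278808594), 31.80633544921875)
can zmax 128.03832362070568
112 191 [503.31326203 208.52017131 121.2230723 ] [485.38955128 185.95113282 112.18106235] [521.96247616 234.96339634 128.03832362]
((504.1192626953125, 210.59043884277344), 25.75092124938965) ((503.5788269042969, 210.2850799560547), (36.22145462036133, 48.947959899902344), 2.2014122009277344)
84 326 [502.44155431 206.53941987  92.53503303] [472.68677148 177.97112543  84.29247327] [534.64207098 242.03069084  97.96633687]
((503.7760925292969, 210.5829620361328), 32.83160400390625) ((503.6276550292969, 209.96356201171875), (63.96116638183594, 61.9882926940918), 89.44788360595703)
10 957 [500.46599678 204.41132445  18.2904987 ] [421.60537546 133.11678435  10.37310848] [585.15717662 289.06150286  25.91014738]
((504.38665771484375, 210.80091857910156), 84.22846984863281) ((504.1174011230469, 210.8844757080078), (86.01555633544922, 149.81375122070312), 51.452171325683594)
```

View pics/c1.png

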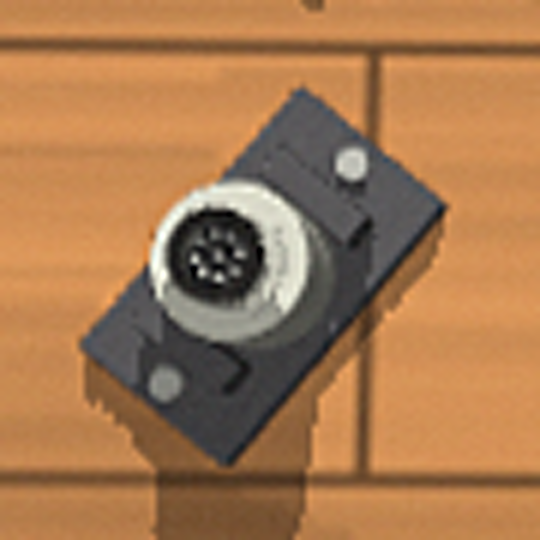

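View pics/c2.png

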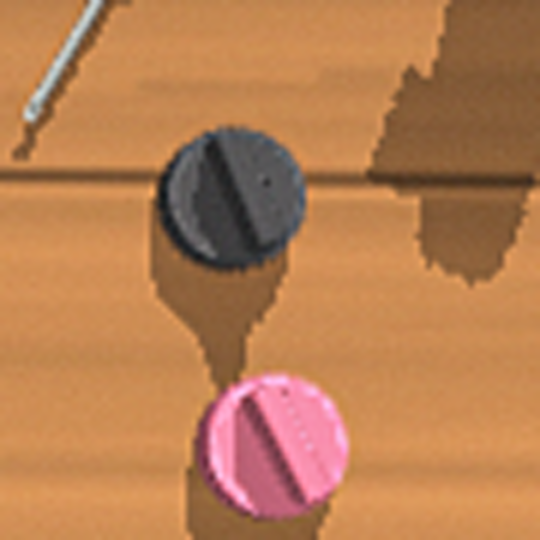

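Call:
{"api": "step_arm", "payload": {"deltas": [[[1,18,-23,0,0,0,-0.02],[1,18,-23,0,0,0,-0.02],[1,18,-23,0,0,0,-0.02],[1,18,-23,0,0,0,-0.02],[1,18,-23,0,0,0,-0.02],[1,18,-23,0,0,0,-0.02],[1,18,-23,0,0,0,-0.02],[1,18,-23,0,0,0,-0.02],[1,18,-23,0,0,0,-0.02],[1,18,-23,0,0,0,-0.02]]]}}

```text
clock: 0.98
eef_pos: [365.1, 392.0, 239.2]
tool_rot: [-3.141, -0.0, 2.653]
force: [1.0, -0.2, -0.3]
width: 85.1
```

Call:
{"api": "step_arm", "payload": {"deltas": [[[1,20,-23,0,0,0,-0.02],[1,20,-23,0,0,0,-0.02],[1,20,-23,0,0,0,-0.02],[1,20,-23,0,0,0,-0.02],[1,20,-23,0,0,0,-0.02],[1,20,-23,0,0,0,-0.02],[1,20,-23,0,0,0,-0.02],[1,20,-23,0,0,0,-0.02],[1,20,-23,0,0,0,-0.02],[1,17,-15,0,0,0,-0.02]]]}}

```text
clock: 1.82
eef_pos: [562.7, 167.9, 239.2]
tool_rot: [-3.14, 0.001, 2.45]
force: [-0.6, 0.1, 0.4]
width: 85.2
```

Call:
{"api": "step_arm", "payload": {"deltas": [[[1,0,0,0,0,0,0],[1,0,0,0,0,0,0],[1,0,0,0,0,0,0]]]}}

```text
clock: 2.07
eef_pos: [560.6, 172.1, 238.9]
tool_rot: [-3.141, -0.001, 2.455]
force: [-0.1, -0.4, 0.5]
width: 85.3
```

```bash
python3 - <<'E'
from h import *
s=ctrl.read_state(); print({k:np.round(s[k],3).tolist() for k in('clock','qpos','eef_pos','tool_rot','force','torque')})
grab('wrist','w1')
E
```

```text
{'clock': 2.067, 'qpos': [-0.452, 0.542, 0.166, 1.704, -0.11, 0.907, 0.642], 'eef_pos': [560.64, 172.107, 238.917], 'tool_rot': [-3.141, -0.001, 2.455], 'force': [-0.141, -0.434, 0.52], 'torque': [0.033, -0.029, 0.014]}
```

View pics/w1.png

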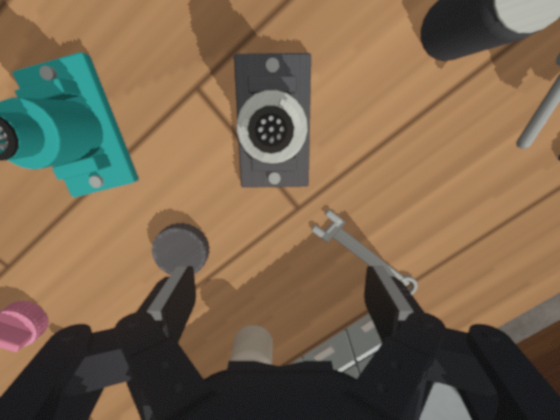

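The wrist view shows the canister square-on at (270,128), with its plate nearly vertical in the image. Next I'll measure its axis and yaw.

```bash
cat > can.py <<'E'
from h import *
import sys
im,d,K,R,t=load(sys.argv[1]); P=cloud(d,K,R,t)
cx,cy=504,211
m0=np.hypot(P[...,0]-cx,P[...,1]-cy)<100
for lo,hi,rm in((116,130,30),(86,98,40),(13,23,100)):
    m=(P[...,2]>lo)&(P[...,2]<hi)&(np.hypot(P[...,0]-cx,P[...,1]-cy)<rm); s=P[m][:,:2].astype(np.float32)
    print(lo,m.sum(),np.median(P[m][:,2]),cv2.minEnclosingCircle(s),cv2.minAreaRect(s))
# colour: seal dark ring / bright shoulder ellipse, ray on plane
hsv=cv2.cvtColor(im,cv2.COLOR_RGB2HSV); 
sh=((P[...,2]>80)&(P[...,2]<135)&m0).astype(np.uint8)
c=max(cv2.findContours(sh,cv2.RETR_EXTERNAL,cv2.CHAIN_APPROX_NONE)[0],key=cv2.contourArea); e=cv2.fitEllipse(c); print('shoulder',e,ray(K,R,t,*e[0],92))
g=cv2.cvtColor(im,cv2.COLOR_RGB2GRAY); dk=((g<70)&(sh>0)).astype(np.uint8)
c=max(cv2.findContours(dk,cv2.RETR_EXTERNAL,cv2.CHAIN_APPROX_NONE)[0],key=cv2.contourArea); e=cv2.fitEllipse(c); print('seal',e,ray(K,R,t,*e[0],124), 'z-size',e[1])
E
python3 can.py w1
```

```text
116 1279 123.82505072359534 ((505.7205810546875, 207.9399871826172), 25.44783592224121) ((505.879638671875, 208.51168823242188), (45.614234924316406, 39.685150146484375), 70.24092864990234)
86 2318 92.49792430567825 ((505.77789306640625, 207.988037109375), 32.96512222290039) ((505.5403137207031, 207.99305725097656), (64.9832992553711, 64.83950805664062), 8.104050636291504)
13 4218 18.228055766083624 ((505.70257568359375, 207.9402618408203), 84.39154815673828) ((505.725830078125, 208.07308959960938), (85.14546966552734, 150.21670532226562), 51.31696319580078)
shoulder ((271.4674987792969, 126.24635314941406), (69.51762390136719, 72.24832153320312), 173.3195037841797) [504.78228106 209.00781113  92.        ]
seal ((270.3401794433594, 128.6897735595703), (43.193359375, 45.279666900634766), 169.48631286621094) [505.1091412  208.62406357 124.        ] z-size (43.193359375, 45.279666900634766)
```

Call:
{"api": "step_arm", "payload": {"deltas": [[[1,-1,-20,0,0,0,-0.1],[1,-1,-20,0,0,0,-0.1],[1,-1,-20,0,0,0,-0.1],[1,-1,-20,0,0,0,-0.1],[1,-1,-20,0,0,0,-0.1],[1,-1,-20,0,0,0,-0.1],[1,-1,-20,0,0,0,-0.1],[1,-1,-20,0,0,0,-0.1],[1,-1,-20,0,0,0,-0.1],[1,-1,-20,0,0,0,-0.1]]]}}

```text
clock: 2.95
eef_pos: [550.9, -27.7, 239.4]
tool_rot: [-3.141, -0.001, 1.452]
force: [-0.6, -0.0, 0.1]
width: 85.4
```

Call:
{"api": "step_arm", "payload": {"deltas": [[[1,-1,-22,0,0,0,-0.1],[1,-1,-22,0,0,0,-0.1],[1,-1,-22,0,0,0,-0.1],[1,-1,-22,0,0,0,-0.1],[1,-1,-22,0,0,0,-0.1],[1,-1,-22,0,0,0,-0.1],[1,-1,-22,0,0,0,-0.1],[1,-1,-22,0,0,0,-0.1],[1,-1,-22,0,0,0,-0.1],[1,-5,-40,0,0,0,-0.075]]]}}

```text
clock: 3.78
eef_pos: [539.7, -261.3, 238.5]
tool_rot: [-3.137, -0.003, 0.483]
force: [0.8, 0.4, 0.0]
width: 85.2
```

Call:
{"api": "step_arm", "payload": {"deltas": [[[1,0,0,0,0,0,0],[1,0,0,0,0,0,0],[1,0,0,0,0,0,0]]]}}

```text
clock: 4.03
eef_pos: [537.7, -265.0, 239.0]
tool_rot: [-3.14, -0.001, 0.481]
force: [-0.1, 0.9, -0.6]
width: 85.5
```

```bash
python3 - <<'E'
from h import *
s=ctrl.read_state(); print({k:np.round(s[k],3).tolist() for k in('clock','qpos','eef_pos','tool_rot','force','torque')})
grab('wrist','w2')
im,d,K,R,t=load('w2'); P=cloud(d,K,R,t)
g=im.astype(int); 
near=np.hypot(P[...,0]-596,P[...,1]+243)<36
for lo,hi in((46,58),(19,31)):
    m=near&(P[...,2]>lo)&(P[...,2]<hi); s=P[m][:,:2].astype(np.float32); print(lo,m.sum(),np.median(P[m][:,2]),s.mean(0),cv2.minEnclosingCircle(s),cv2.minAreaRect(s))
E
```

```text
{'clock': 4.033, 'qpos': [-0.007, 0.648, 0.702, 1.677, -0.484, 0.999, -0.227], 'eef_pos': [537.714, -265.033, 238.985], 'tool_rot': [-3.14, -0.001, 0.481], 'force': [-0.135, 0.918, -0.601], 'torque': [0.026, -0.02, -0.04]}
46 676 51.95287434721945 [ 598.28406 -245.2414 ] ((598.0789794921875, -246.80206298828125), 26.956674575805664) ((597.6242065429688, -245.62686157226562), (53.913021087646484, 13.931281089782715), 21.177207946777344)
19 1716 25.322466554168244 [ 598.5954  -244.81389] ((597.5225830078125, -245.6357421875), 32.05171203613281) ((597.9154052734375, -245.24282836914062), (62.247127532958984, 62.05687713623047), 25.975500106811523)
```

View pics/w2.png

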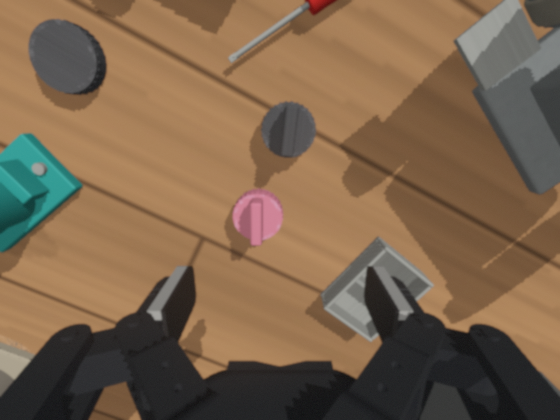

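Call:
{"api": "step_arm", "payload": {"deltas": [[[1,12,4,-5,0,0,-0.02],[1,12,4,-15,0,0,-0.02],[1,12,4,-20,0,0,-0.02],[1,12,4,-25,0,0,-0.02],[1,12,4,-25,0,0,-0.02],[1,0,0,-25,0,0,-0.006],[1,0,0,-20,0,0,0],[1,0,0,-15,0,0,0],[1,0,0,0,0,0,0],[1,0,0,0,0,0,0]]]}}

```text
clock: 4.92
eef_pos: [597.6, -244.7, 88.8]
tool_rot: [-3.14, 0.001, 0.375]
force: [0.9, -0.3, 0.1]
width: 85.3
```

Call:
{"api": "step_arm", "payload": {"deltas": [[[1,0,0,0,0,0,0],[1,0,0,0,0,0,0]]]}}

```text
clock: 5.08
eef_pos: [598.5, -246.6, 90.8]
tool_rot: [3.14, -0.002, 0.374]
force: [0.5, 0.5, 0.1]
width: 85.4
```

```bash
python3 - <<'E'
from h import *
s=ctrl.read_state(); print({k:np.round(s[k],3).tolist() for k in('clock','qpos','qd','eef_pos','tool_rot','force','torque')})
E
```

```text
{'clock': 5.083, 'qpos': [0.008, 0.887, 0.604, 1.657, -0.656, 0.807, -0.289], 'qd': [0.006, -0.002, 0.001, 0.002, -0.002, -0.0, 0.001], 'eef_pos': [598.488, -246.619, 90.837], 'tool_rot': [3.14, -0.002, 0.374], 'force': [0.507, 0.452, 0.141], 'torque': [-0.002, 0.041, 0.033]}
```

Call:
{"api": "step_arm", "payload": {"deltas": [[[1,0,0,-15,0,0,0],[1,0,0,-15,0,0,0],[1,0,0,-13,0,0,0],[1,0,0,-10,0,0,0],[1,0,0,0,0,0,0],[1,0,0,0,0,0,0],[0,0,0,0,0,0,0],[0,0,0,0,0,0,0],[0,0,0,0,0,0,0],[0,0,0,0,0,0,0]]]}}

```text
clock: 5.92
eef_pos: [597.8, -246.9, 36.9]
tool_rot: [3.141, -0.001, 0.373]
force: [-0.1, -0.4, -0.2]
width: 38.7
```

Call:
{"api": "step_arm", "payload": {"deltas": [[[0,0,0,0,0,0,0],[0,0,0,0,0,0,0],[0,0,0,0,0,0,0],[0,0,0,0,0,0,0],[0,0,0,0,0,0,0],[0,0,0,0,0,0,0]]]}}

```text
clock: 6.42
eef_pos: [597.8, -246.8, 36.8]
tool_rot: [3.141, -0.001, 0.373]
force: [-0.0, 0.4, 3.2]
width: 13.2
```

```bash
python3 - <<'E'
from h import *
s=ctrl.read_state(); print({k:np.round(s[k],3).tolist() for k in('clock','qpos','eef_pos','tool_rot','force','torque','width')})
E
```

```text
{'clock': 6.417, 'qpos': [0.037, 0.956, 0.551, 1.674, -0.706, 0.72, -0.25], 'eef_pos': [597.796, -246.806, 36.75], 'tool_rot': [3.141, -0.001, 0.373], 'force': [-0.036, 0.444, 3.245], 'torque': [0.18, 0.109, -0.012], 'width': 13.175}
```

Call:
{"api": "step_arm", "payload": {"deltas": [[[0,0,0,5,0,0,0],[0,0,0,10,0,0,0],[0,0,0,20,0,0,0],[0,0,0,25,0,0,0],[0,0,0,25,0,0,0],[0,0,0,25,0,0,0],[0,0,0,20,0,0,0],[0,0,0,15,0,0,0],[0,0,0,5,0,0,0],[0,0,0,0,0,0,0]]]}}

```text
clock: 7.25
eef_pos: [598.0, -247.1, 187.9]
tool_rot: [3.14, -0.002, 0.373]
force: [0.4, 0.1, -2.0]
width: 13.0
```

Call:
{"api": "step_arm", "payload": {"deltas": [[[0,-3,12,1,0,0,0.08],[0,-3,16,1,0,0,0.08],[0,-4,18,0,0,0,0.08],[0,-4,20,0,0,0,0.08],[0,-4,20,0,0,0,0.08],[0,-4,20,0,0,0,0.08],[0,-4,20,0,0,0,0.08],[0,-4,20,0,0,0,0.08],[0,-4,20,0,0,0,0.08],[0,-4,20,0,0,0,0.08]]]}}

```text
clock: 8.08
eef_pos: [558.1, -59.5, 187.0]
tool_rot: [-3.139, 0.001, 1.177]
force: [0.2, 0.3, -1.9]
width: 12.8
```

Call:
{"api": "step_arm", "payload": {"deltas": [[[0,-4,20,0,0,0,0.08],[0,-4,20,0,0,0,0.08],[0,-4,20,0,0,0,0.08],[0,-4,20,0,0,0,0.08],[0,-4,20,0,0,0,0.08],[0,-4,20,0,0,0,0.08],[0,-4,20,0,0,0,0.08],[0,-4,20,0,0,0,0.08],[0,-4,20,0,0,0,0.08],[0,-4,20,0,0,0,0.08]]]}}

```text
clock: 8.92
eef_pos: [518.1, 140.1, 187.1]
tool_rot: [-3.139, -0.0, 1.977]
force: [-0.3, -0.4, -2.2]
width: 13.0
```

Call:
{"api": "step_arm", "payload": {"deltas": [[[0,-4,20,0,0,0,0.08],[0,-4,15,0,0,0,0.08],[0,-3,10,0,0,0,0.08],[0,0,5,0,0,0,0.08],[0,0,0,0,0,0,0.08],[0,0,0,0,0,0,0.08],[0,0,0,0,0,0,0.08],[0,0,0,0,0,0,0.08],[0,0,0,0,0,0,0],[0,0,0,0,0,0,0]]]}}

```text
clock: 9.75
eef_pos: [507.8, 188.9, 187.4]
tool_rot: [-3.14, -0.001, 2.61]
force: [0.5, 0.2, -1.3]
width: 12.9
```

```bash
python3 - <<'E'
from h import *
s=ctrl.read_state(); print({k:np.round(s[k],3).tolist() for k in('clock','qpos','qd','eef_pos','tool_rot','force','torque','width')})
E
```

```text
{'clock': 9.75, 'qpos': [-0.479, 0.544, 0.105, 1.877, -0.083, 0.727, 0.713], 'qd': [-0.008, -0.004, 0.01, -0.005, -0.003, 0.001, -0.009], 'eef_pos': [507.789, 188.89, 187.392], 'tool_rot': [-3.14, -0.001, 2.61], 'force': [0.492, 0.158, -1.262], 'torque': [0.019, -0.016, 0.028], 'width': 12.866}
```

Call:
{"api": "step_arm", "payload": {"deltas": [[[0,-1,9,0,0,0,0],[0,-0.7,9.5,0,0,0,0],[0,0,0,0,0,0,0],[0,0,0,0,0,0,0],[0,0,0,0,0,0,0]]]}}

```text
clock: 10.17
eef_pos: [506.6, 208.1, 188.2]
tool_rot: [-3.141, 0.0, 2.613]
force: [0.2, -0.4, -1.5]
width: 12.9
```

```bash
python3 - <<'E'
from h import *
s=ctrl.read_state(); print({k:np.round(s[k],3).tolist() for k in('clock','eef_pos','tool_rot','force','torque','width')})
for i in range(3):
    grab(['side','wrist','top'][i],['s3','w3','t3'][i]); s=ctrl.read_state(); print(s['eef_pos'],s['tool_rot'])
im=load('s3')[0]; c=cv2.resize(im[100:230,180:310,::-1],None,fx=5,fy=5,interpolation=cv2.INTER_CUBIC)[:600]; cv2.imwrite('pics/s3c.png',c)
E
```

```text
{'clock': 10.167, 'eef_pos': [506.597, 208.059, 188.219], 'tool_rot': [-3.141, 0.0, 2.613], 'force': [0.177, -0.368, -1.455], 'torque': [-0.038, 0.001, 0.024], 'width': 12.894}
[506.6971344  207.71771103 188.27574981] [-3.14123222e+00  1.42989738e-04  2.61271834e+00]
[506.75147001 207.50305525 188.31483408] [-3.14125852e+00  1.56343844e-04  2.61236556e+00]
[506.81010438 207.44750396 188.35788166] [-3.14136688e+00  1.67821464e-04  2.61219266e+00]
```

View pics/s3c.png

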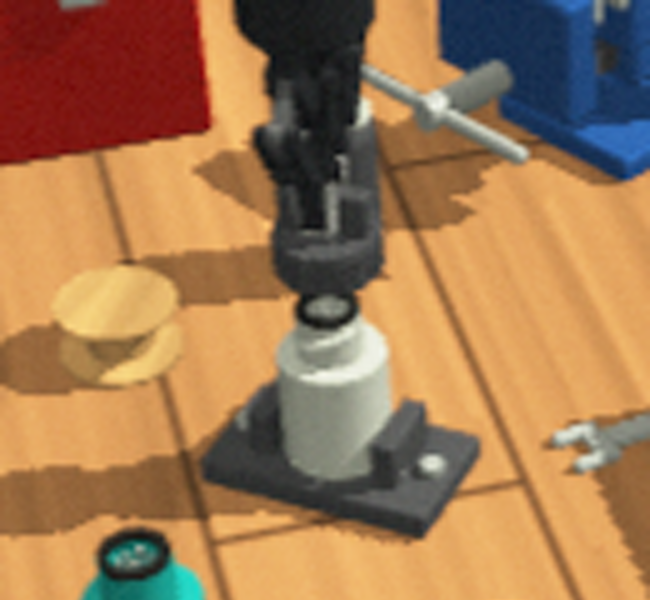

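View pics/w3.png

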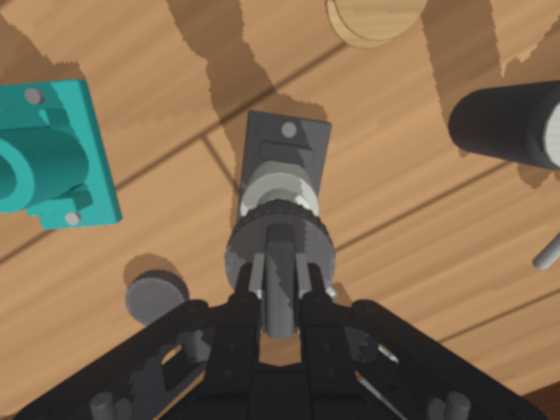

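The side and wrist views show the lid held level over the neck, with its cap at about (280,250) in the wrist view. I'll measure its centre against the canister.

```bash
python3 - <<'E'
from h import *
from scipy.optimize import least_squares
im,d,K,R,t=load('w3'); P=cloud(d,K,R,t)
Z=P[...,2]
m=((Z>160)&(Z<190)).astype(np.uint8); m[:, :200]=0; m[:,360:]=0
print(m.sum(), np.nanpercentile(Z[m>0],[5,50,95]))
def circ(x,r=None):
    f=lambda p:np.hypot(x[:,0]-p[0],x[:,1]-p[1])-(r or p[2])
    s=least_squares(f,[505,208,30],loss='soft_l1',f_scale=.5); return s.x,np.abs(s.fun).mean()
# front arc of the cap upper rim: per angle boundary, from flat top pixels
top=(abs(Z-np.nanmedian(Z[m>0]))<2.0)&(m>0)
c=max(cv2.findContours(top.astype(np.uint8),cv2.RETR_EXTERNAL,cv2.CHAIN_APPROX_NONE)[0],key=cv2.contourArea)[:,0]
sel=c[c[:,1]<255]; z0=np.median(Z[top]); print('z',z0,len(sel))
X=np.array([ray(K,R,t,u,v,z0)[:2] for u,v in sel]); print('cap free r',circ(X)); print('cap r31',circ(X,31.))
# bar top
b=(Z>195)&(Z<212); b[:,:255]=0;b[:,305:]=0; b[345:]=0;b[:215]=0
s=P[b][:,:2].astype(np.float32); print('bar',b.sum(),np.median(Z[b]),cv2.minAreaRect(s))
# shoulder arc
sh=((Z>86)&(Z<98)).astype(np.uint8); c=max(cv2.findContours(sh,cv2.RETR_EXTERNAL,cv2.CHAIN_APPROX_NONE)[0],key=cv2.contourArea)[:,0]
X=np.array([ray(K,R,t,u,v,92)[:2] for u,v in c]); X=X[(c[:,1]<195)&(c[:,1]<190)]; print('shoulder',len(X),circ(X,33.))
im,d,K,R,t=load('t3')
cv2.imwrite('pics/w3c.png',cv2.resize(load('w3')[0][160:360,200:360,::-1],None,fx=3,fy=3))
E
```

```text
4791 [165.04242717 176.72512626 185.45551665]
z 176.83139475619214 241
cap free r (array([510.45966457, 205.71013831,  31.28654527]), np.float64(4.960705458409715))
cap r31 (array([510.02314711, 205.96372711,  30.        ]), np.float64(4.957323590900374))
bar 3362 203.59730351648554 ((509.1853942871094, 208.36610412597656), (23.504690170288086, 53.7817268371582), 67.94988250732422)
shoulder 144 (array([366.51107276,  28.81845901,  30.        ]), np.float64(7.123349101426176))
```

View pics/w3c.png

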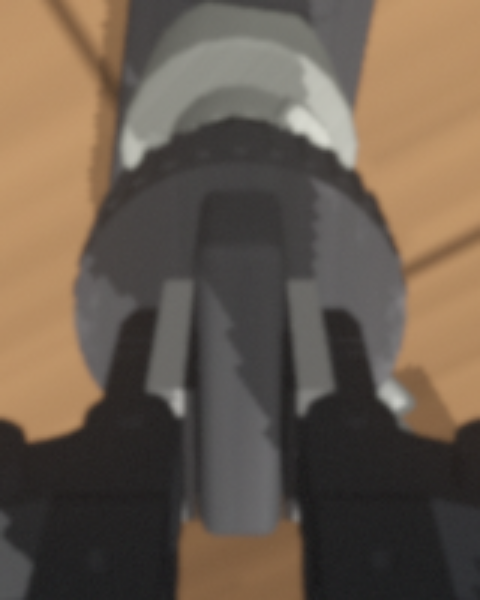

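```bash
cat > lidw.py <<'E'
from h import *
from scipy.optimize import least_squares
import sys
im,d,K,R,t=load(sys.argv[1]); zc=float(sys.argv[2]); P=cloud(d,K,R,t); Z=P[...,2]   # zc = height of cap top
def circ(x,r,c0):
    s=least_squares(lambda p:np.hypot(x[:,0]-p[0],x[:,1]-p[1])-r,c0,loss='soft_l1',f_scale=.5); return s.x.round(2),np.abs(s.fun).mean().round(2)
def env(zl,zh,zp,r,c0):
    m=(Z>zl)&(Z<zh); m[:,:200]=0; m[:,360:]=0
    u=[x for x in range(200,360) if m[:,x].any()]; v=np.array([np.argmax(m[:,x]) for x in u]); u=np.array(u)
    ok=v<np.min(v)+30
    X=np.array([ray(K,R,t,a,b-.5,zp)[:2] for a,b in zip(u[ok],v[ok])]); return len(X),circ(X,r,c0),u[ok][[0,-1]],v.min()
print('cap',env(zc-2,zc+4,zc,31,[505,208]))
print('shoulder',env(86,96,92,33,[505,208]))
b=(Z>zc+24)&(Z<zc+32); b[:,:268]=0;b[:,292:]=0; b[345:]=0
v,u=np.nonzero(b); print('bar v',v.min(),v.max())
a=ray(K,R,t,280,v.min()-.5,zc+27);e=ray(K,R,t,280,v.max()+.5,zc+27);print(a.round(1),e.round(1),'mid',((a+e)/2).round(1),np.linalg.norm(a-e))
E
python3 lidw.py w3 176.6
```

```text
cap (100, (array([508.67, 206.78]), np.float64(0.2)), array([230, 329]), np.int64(212))
shoulder (77, (array([505.16, 208.46]), np.float64(0.29)), array([241, 317]), np.int64(171))
bar v 239 338
[484.5 221.3 203.6] [531.4 193.8 203.6] mid [507.9 207.5 203.6] 54.40837250549599
```

```bash
python3 - <<'E'
from h import *
im,d,K,R,t=load('w3'); P=cloud(d,K,R,t)
T=np.array([506.75,207.5,188.3]); y=2.6124; ax=np.array([np.cos(y),np.sin(y)]); ay=np.array([np.sin(y),-np.cos(y)])
q=P-T; tx=q[...,:2]@ax; ty=q[...,:2]@ay; tz=q[...,2]
for u in (255,257,259,262,280,300,303,305,307):
    print(u,[(v,round(float(tx[v,u]),1),round(float(ty[v,u]),1),round(float(tz[v,u]),1)) for v in range(236,296,6)])
# side silhouettes
im,d,K,R,t=load('s3'); P=cloud(d,K,R,t)
ok=np.hypot(P[...,0]-506,P[...,1]-208)<45
def sil(zl,zh):
    out=[]
    m=ok&(P[...,2]>zl)&(P[...,2]<zh)
    for v in np.nonzero(m.sum(1)>8)[0]:
        u=np.nonzero(m[v])[0]; out.append((v,u.min(),u.max()))
    return out
c=-R.T@t
for n,zl,zh in(('cap',150,174),('body',40,90)):
    for v,a,b in sil(zl,zh):
        w=R.T@np.linalg.inv(K)@np.array([(a+b)/2,v,1.]); k=(208-c[1])/w[1]; p=c+w*k
        print(n,v,a,b,p.round(1))
E
```

```text
255 [(236, nan, nan, nan), (242, 12.2, -12.9, -11.5), (248, 8.5, -13.0, -11.7), (254, 9.1, -12.3, -3.3), (260, 8.9, -11.8, 2.7), (266, 9.5, -11.3, 10.0), (272, 9.0, -10.9, 14.5), (278, 9.7, -10.4, 20.9), (284, 9.3, -10.1, 24.9), (290, 8.8, -9.8, 28.8)]
257 [(236, 15.4, -11.8, -12.3), (242, 12.5, -11.7, -10.9), (248, 8.6, -11.9, -11.5), (254, 9.3, -11.2, -2.9), (260, 9.2, -10.8, 3.3), (266, 9.0, -10.4, 9.1), (272, 9.8, -9.9, 15.9), (278, 9.3, -9.6, 20.2), (284, 9.7, -9.2, 25.7), (290, 9.0, -8.9, 29.0)]
259 [(236, 15.3, -10.7, -12.5), (242, 12.1, -10.7, -11.7), (248, 8.8, -10.8, -11.1), (254, 9.2, -10.2, -3.2), (260, 8.9, -9.8, 2.7), (266, 9.2, -9.4, 9.3), (272, 9.6, -9.0, 15.5), (278, 9.0, -8.7, 19.8), (284, 9.5, -8.3, 25.4), (290, 9.7, -8.0, 30.0)]
262 [(236, 15.5, -9.0, -11.9), (242, 12.4, -9.1, -11.1), (248, 8.8, -9.1, -11.1), (254, 9.5, -8.6, -2.7), (260, 9.3, -8.3, 3.5), (266, 9.5, -7.9, 9.9), (272, 9.4, -7.6, 15.2), (278, 9.7, -7.3, 20.9), (284, 9.2, -7.1, 24.9), (290, 9.2, -6.8, 29.3)]
280 [(236, 24.4, 0.6, 8.3), (242, 24.3, 0.6, 14.8), (248, 21.8, 0.6, 15.8), (254, 18.8, 0.6, 
[... 1243 characters left out ...]
]
cap 155 235 254 [506.1 208.  144.1]
cap 156 236 253 [505.9 208.  140.6]
cap 157 237 251 [504.2 208.  137.5]
cap 158 239 249 [503.9 208.  134.1]
body 176 235 257 [504.8 208.   68.7]
body 177 235 257 [504.5 208.   65.1]
body 178 234 257 [502.7 208.   61.7]
body 179 233 257 [501.  208.   58.4]
body 180 233 261 [506.7 208.   53.3]
body 181 232 261 [504.9 208.   49.9]
body 182 232 261 [504.6 208.   46.2]
body 183 232 261 [504.3 208.   42.5]
body 184 233 261 [505.5 208.   38.4]
body 185 233 260 [503.8 208.   35. ]
body 186 236 258 [505.  208.   30.8]
body 187 238 257 [506.2 208.   26.7]
body 188 238 256 [504.4 208.   23.2]
body 189 241 257 [510.2 208.   18. ]
body 190 240 255 [505.4 208.   15.2]
```

Call:
{"api": "step_arm", "payload": {"deltas": [[[0,-0.5,0.3,-5,0,0,0],[0,-0.5,0.3,-8,0,0,0],[0,0,0,-8,0,0,0],[0,0,0,-4,0,0,0],[0,0,0,-1,0,0,0],[0,0,0,0,0,0,0],[0,0,0,0,0,0,0]]]}}

```text
clock: 10.9
eef_pos: [505.9, 208.4, 162.2]
tool_rot: [-3.142, -0.0, 2.613]
force: [-0.4, -0.6, -1.3]
width: 12.7
```

Call:
{"api": "step_arm", "payload": {"deltas": [[[0,0,0,-2,0,0,0],[0,0,0,-2,0,0,0],[0,0,0,-2,0,0,0],[0,0,0,0,0,0,0]]]}}

```text
clock: 11.23
eef_pos: [505.6, 208.3, 156.0]
tool_rot: [-3.141, -0.0, 2.613]
force: [-0.7, 1.0, -2.5]
width: 12.8
```

```bash
cat > st.py <<'E'
from h import *
s=ctrl.read_state(); print({k:np.round(s[k],3).tolist() for k in('clock','eef_pos','tool_rot','force','torque','width')})
E
python3 st.py
```

```text
{'clock': 11.233, 'eef_pos': [505.56, 208.32, 155.996], 'tool_rot': [-3.141, -0.0, 2.613], 'force': [-0.737, 1.027, -2.523], 'torque': [-0.018, 0.005, -0.01], 'width': 12.775}
```

Call:
{"api": "step_arm", "payload": {"deltas": [[[0,0,0,-2,0,0,0],[0,0,0,-2,0,0,0],[0,0,0,-1,0,0,0],[0,0,0,0,0,0,0]]]}}

```text
clock: 11.57
eef_pos: [504.9, 208.8, 150.9]
tool_rot: [-3.141, -0.002, 2.613]
force: [-1.0, 1.7, -2.4]
width: 12.7
```

Call:
{"api": "step_arm", "payload": {"deltas": [[[0,0,0,-1.5,0,0,0],[0,0,0,-1.5,0,0,0],[0,0,0,0,0,0,0]]]}}

```text
clock: 11.82
eef_pos: [504.9, 208.7, 147.8]
tool_rot: [-3.141, -0.001, 2.613]
force: [-2.4, 1.8, -3.3]
width: 13.1
```

Call:
{"api": "step_arm", "payload": {"deltas": [[[0,0,0,-1.5,0,0,0],[0,0,0,-1.5,0,0,0],[0,0,0,0,0,0,0]]]}}

```text
clock: 12.07
eef_pos: [505.0, 208.7, 144.8]
tool_rot: [-3.141, -0.001, 2.613]
force: [-4.6, 2.2, -3.9]
width: 12.9
```

```bash
python3 st.py
```

```text
{'clock': 12.067, 'eef_pos': [505.025, 208.668, 144.805], 'tool_rot': [-3.141, -0.001, 2.613], 'force': [-4.595, 2.246, -3.86], 'torque': [0.715, 0.769, -0.054], 'width': 12.859}
```

Call:
{"api": "step_arm", "payload": {"deltas": [[[0,-0.5,0.3,0,0,0,0],[0,-0.3,0.2,0,0,0,0],[0,0,0,0,0,0,0]]]}}

```text
clock: 12.32
eef_pos: [504.9, 208.7, 145.1]
tool_rot: [-3.141, -0.0, 2.613]
force: [-3.1, 2.4, -3.3]
width: 13.1
```

```bash
python3 st.py
```

```text
{'clock': 12.317, 'eef_pos': [504.869, 208.657, 145.134], 'tool_rot': [-3.141, -0.0, 2.613], 'force': [-3.115, 2.4, -3.327], 'torque': [0.44, 0.717, 0.078], 'width': 13.086}
```

Call:
{"api": "step_arm", "payload": {"deltas": [[[0,-0.4,0.3,-0.5,0,0,0],[0,-0.4,0.2,-0.5,0,0,0],[0,0,0,0,0,0,0]]]}}

```text
clock: 12.57
eef_pos: [504.8, 209.1, 144.5]
tool_rot: [3.141, 0.001, 2.612]
force: [-0.7, 0.9, -3.2]
width: 12.9
```

```bash
python3 st.py
```

```text
{'clock': 12.567, 'eef_pos': [504.82, 209.089, 144.524], 'tool_rot': [3.141, 0.001, 2.612], 'force': [-0.732, 0.902, -3.206], 'torque': [0.198, 0.358, 0.009], 'width': 12.875}
```

Call:
{"api": "step_arm", "payload": {"deltas": [[[0,0,0,-0.7,0,0,0],[0,0,0,-0.7,0,0,0],[0,0,0,0,0,0,0]]]}}

```text
clock: 12.82
eef_pos: [504.8, 209.3, 143.0]
tool_rot: [3.141, 0.001, 2.613]
force: [-1.0, 0.5, -1.7]
width: 13.0
```

Call:
{"api": "step_arm", "payload": {"deltas": [[[0,0,0,-0.6,0,0,0],[0,0,0,0,0,0,0]]]}}

```text
clock: 12.98
eef_pos: [504.7, 209.3, 142.3]
tool_rot: [3.141, 0.001, 2.613]
force: [-0.0, 0.9, -1.7]
width: 12.6
```

```bash
python3 st.py
```

```text
{'clock': 12.983, 'eef_pos': [504.682, 209.264, 142.31], 'tool_rot': [3.141, 0.001, 2.613], 'force': [-0.015, 0.907, -1.672], 'torque': [0.145, 0.022, 0.033], 'width': 12.646}
```

Call:
{"api": "step_arm", "payload": {"deltas": [[[0,0,0,-0.5,0,0,0],[0,0,0,-0.3,0,0,0],[0,0,0,0,0,0,0]]]}}

```text
clock: 13.23
eef_pos: [504.4, 209.2, 141.5]
tool_rot: [3.142, 0.0, 2.613]
force: [-0.2, -0.4, -1.7]
width: 13.0
```

Call:
{"api": "step_arm", "payload": {"deltas": [[[0,0,0,-0.4,0,0,0],[0,0,0,0,0,0,0]]]}}

```text
clock: 13.4
eef_pos: [504.3, 209.3, 141.1]
tool_rot: [3.142, 0.0, 2.613]
force: [-0.0, 0.7, -1.0]
width: 13.1
```

Call:
{"api": "step_arm", "payload": {"deltas": [[[0,0,0,-0.3,0,0,0],[0,0,0,0,0,0,0]]]}}

```text
clock: 13.57
eef_pos: [504.2, 209.3, 140.8]
tool_rot: [3.142, 0.0, 2.613]
force: [-0.2, 0.2, -2.6]
width: 12.8
```

```bash
python3 st.py
```

```text
{'clock': 13.567, 'eef_pos': [504.216, 209.34, 140.77], 'tool_rot': [3.142, 0.0, 2.613], 'force': [-0.182, 0.206, -2.581], 'torque': [0.027, -0.037, -0.032], 'width': 12.801}
```

Call:
{"api": "step_arm", "payload": {"deltas": [[[0,0,0,-0.3,0,0,0],[0,0,0,0,0,0,0]]]}}

```text
clock: 13.73
eef_pos: [504.2, 209.4, 140.5]
tool_rot: [3.142, 0.0, 2.613]
force: [-0.1, 0.1, -1.1]
width: 13.0
```

Call:
{"api": "step_arm", "payload": {"deltas": [[[0,0,0,-0.3,0,0,0],[0,0,0,0,0,0,0]]]}}

```text
clock: 13.9
eef_pos: [504.2, 209.4, 140.3]
tool_rot: [3.141, 0.0, 2.613]
force: [-0.6, 0.3, -0.6]
width: 13.2
```

```bash
python3 st.py
```

```text
{'clock': 13.9, 'eef_pos': [504.249, 209.396, 140.321], 'tool_rot': [3.141, 0.0, 2.613], 'force': [-0.611, 0.291, -0.646], 'torque': [-0.022, 0.114, -0.018], 'width': 13.201}
```

Call:
{"api": "step_arm", "payload": {"deltas": [[[0,0,0,0,0,0,-0.03],[0,0,0,0,0,0,-0.04],[0,0,0,0,0,0,-0.04],[0,0,0,0,0,0,-0.04],[0,0,0,0,0,0,-0.04],[0,0,0,0,0,0,-0.04],[0,0,0,0,0,0,-0.04],[0,0,0,0,0,0,-0.03],[0,0,0,0,0,0,0]]]}}

```text
clock: 14.65
eef_pos: [504.3, 209.5, 140.3]
tool_rot: [3.141, 0.0, 2.311]
force: [-0.6, -0.1, -0.3]
width: 13.0
```

```bash
python3 st.py
```

```text
{'clock': 14.65, 'eef_pos': [504.31, 209.549, 140.309], 'tool_rot': [3.141, 0.0, 2.311], 'force': [-0.591, -0.136, -0.33], 'torque': [0.011, -0.025, -0.021], 'width': 13.033}
```

Call:
{"api": "step_arm", "payload": {"deltas": [[[0,0,0,0,0,0,-0.03],[0,0,0,0,0,0,-0.04],[0,0,0,0,0,0,-0.04],[0,0,0,0,0,0,-0.04],[0,0,0,0,0,0,-0.04],[0,0,0,0,0,0,-0.04],[0,0,0,0,0,0,-0.04],[0,0,0,0,0,0,-0.02],[0,0,0,0,0,0,0]]]}}

```text
clock: 15.4
eef_pos: [504.2, 209.5, 140.3]
tool_rot: [3.141, 0.0, 2.022]
force: [-0.4, -0.5, 1.0]
width: 12.6
```

```bash
python3 st.py
```

```text
{'clock': 15.4, 'eef_pos': [504.247, 209.477, 140.295], 'tool_rot': [3.141, 0.0, 2.022], 'force': [-0.355, -0.484, 1.01], 'torque': [0.027, 0.014, -0.001], 'width': 12.555}
```

Call:
{"api": "step_arm", "payload": {"deltas": [[[0,0,0,0,0,0,-0.01],[0,0,0,0,0,0,-0.01],[0,0,0,0,0,0,-0.01],[0,0,0,0,0,0,-0.01],[0,0,0,0,0,0,-0.01],[0,0,0,0,0,0,-0.01],[0,0,0,0,0,0,-0.01],[0,0,0,0,0,0,-0.01],[0,0,0,0,0,0,-0.01],[0,0,0,0,0,0,0]]]}}

```text
clock: 16.23
eef_pos: [504.2, 209.4, 140.2]
tool_rot: [3.142, 0.0, 1.932]
force: [0.3, -1.1, 0.1]
width: 12.7
```

```bash
python3 st.py
```

```text
{'clock': 16.233, 'eef_pos': [504.179, 209.407, 140.218], 'tool_rot': [3.142, 0.0, 1.932], 'force': [0.307, -1.124, 0.146], 'torque': [-0.074, -0.012, 0.061], 'width': 12.728}
```

Call:
{"api": "step_arm", "payload": {"deltas": [[[0,0,0,0,0,0,-0.01],[0,0,0,0,0,0,-0.01],[0,0,0,0,0,0,-0.01],[0,0,0,0,0,0,-0.01],[0,0,0,0,0,0,-0.01],[0,0,0,0,0,0,-0.01],[0,0,0,0,0,0,-0.01],[0,0,0,0,0,0,-0.01],[0,0,0,0,0,0,-0.01],[0,0,0,0,0,0,0]]]}}

```text
clock: 17.07
eef_pos: [504.2, 209.4, 140.2]
tool_rot: [3.142, 0.0, 1.842]
force: [0.5, -1.0, 0.9]
width: 12.9
```

```bash
python3 st.py
```

```text
{'clock': 17.067, 'eef_pos': [504.191, 209.377, 140.217], 'tool_rot': [3.142, 0.0, 1.842], 'force': [0.544, -1.027, 0.861], 'torque': [-0.025, -0.001, 0.028], 'width': 12.879}
```

Call:
{"api": "step_arm", "payload": {"deltas": [[[0,0,0,0,0,0,-0.01],[0,0,0,0,0,0,-0.01],[0,0,0,0,0,0,-0.01],[0,0,0,0,0,0,-0.01],[0,0,0,0,0,0,-0.01],[0,0,0,0,0,0,-0.01],[0,0,0,0,0,0,-0.01],[0,0,0,0,0,0,0]]]}}

```text
clock: 17.73
eef_pos: [504.2, 209.4, 140.2]
tool_rot: [3.142, 0.0, 1.772]
force: [0.1, -0.1, -0.3]
width: 12.9
```

```bash
python3 st.py
```

```text
{'clock': 17.733, 'eef_pos': [504.179, 209.395, 140.222], 'tool_rot': [3.142, 0.0, 1.772], 'force': [0.058, -0.13, -0.277], 'torque': [-0.0, -0.087, -0.019], 'width': 12.902}
```

Call:
{"api": "step_arm", "payload": {"deltas": [[[0,0,0,0,0,0,-0.01],[0,0,0,0,0,0,-0.01],[0,0,0,0,0,0,-0.01],[0,0,0,0,0,0,-0.01],[0,0,0,0,0,0,-0.01],[0,0,0,0,0,0,-0.01],[0,0,0,0,0,0,-0.01],[0,0,0,0,0,0,-0.01],[0,0,0,0,0,0,0]]]}}

```text
clock: 18.48
eef_pos: [504.2, 209.4, 140.2]
tool_rot: [-3.142, 0.0, 1.692]
force: [0.0, -0.4, 0.9]
width: 13.2
```

```bash
python3 st.py
```

```text
{'clock': 18.483, 'eef_pos': [504.157, 209.381, 140.19], 'tool_rot': [-3.142, 0.0, 1.692], 'force': [0.006, -0.391, 0.879], 'torque': [0.02, 0.01, 0.03], 'width': 13.187}
```

Call:
{"api": "step_arm", "payload": {"deltas": [[[0,0,0,0,0,0,-0.01],[0,0,0,0,0,0,-0.01],[0,0,0,0,0,0,-0.01],[0,0,0,0,0,0,-0.01],[0,0,0,0,0,0,-0.01],[0,0,0,0,0,0,-0.01],[0,0,0,0,0,0,-0.01],[0,0,0,0,0,0,-0.01],[0,0,0,0,0,0,0]]]}}

```text
clock: 19.23
eef_pos: [504.1, 209.4, 140.1]
tool_rot: [-3.141, 0.0, 1.612]
force: [0.2, 0.0, -0.1]
width: 13.0
```

```bash
python3 st.py
```

```text
{'clock': 19.233, 'eef_pos': [504.079, 209.401, 140.142], 'tool_rot': [-3.141, 0.0, 1.612], 'force': [0.188, 0.035, -0.058], 'torque': [-0.037, 0.018, 0.033], 'width': 12.979}
```

Call:
{"api": "step_arm", "payload": {"deltas": [[[0,0,0,0,0,0,-0.01],[0,0,0,0,0,0,-0.01],[0,0,0,0,0,0,-0.01],[0,0,0,0,0,0,-0.01],[0,0,0,0,0,0,-0.01],[0,0,0,0,0,0,-0.01],[0,0,0,0,0,0,0]]]}}

```text
clock: 19.82
eef_pos: [504.0, 209.4, 140.0]
tool_rot: [-3.141, 0.0, 1.552]
force: [0.8, -0.2, -3.4]
width: 12.6
```

```bash
python3 st.py
```

```text
{'clock': 19.817, 'eef_pos': [504.019, 209.375, 140.022], 'tool_rot': [-3.141, 0.0, 1.552], 'force': [0.824, -0.154, -3.424], 'torque': [0.09, -0.081, 0.095], 'width': 12.643}
```

Call:
{"api": "step_arm", "payload": {"deltas": [[[0,0,0,0,0,0,-0.01],[0,0,0,0,0,0,-0.01],[0,0,0,0,0,0,-0.01],[0,0,0,0,0,0,-0.01],[0,0,0,0,0,0,-0.01],[0,0,0,0,0,0,-0.01],[0,0,0,0,0,0,0]]]}}

```text
clock: 20.4
eef_pos: [504.0, 209.3, 139.9]
tool_rot: [-3.141, 0.0, 1.492]
force: [0.7, 0.2, -7.7]
width: 12.9
```

```bash
python3 st.py
```

```text
{'clock': 20.4, 'eef_pos': [503.953, 209.346, 139.872], 'tool_rot': [-3.141, 0.0, 1.492], 'force': [0.697, 0.209, -7.737], 'torque': [0.073, -0.248, 0.166], 'width': 12.939}
```

Call:
{"api": "step_arm", "payload": {"deltas": [[[0,0,0,-0.2,0,0,0],[0,0,0,-0.1,0,0,-0.008],[0,0,0,-0.05,0,0,-0.008],[0,0,0,-0.05,0,0,-0.008],[0,0,0,0,0,0,0]]]}}

```text
clock: 20.82
eef_pos: [503.9, 209.4, 139.7]
tool_rot: [-3.141, 0.0, 1.468]
force: [-0.0, -0.0, -6.9]
width: 12.6
```

```bash
python3 st.py
```

```text
{'clock': 20.817, 'eef_pos': [503.95, 209.361, 139.718], 'tool_rot': [-3.141, 0.0, 1.468], 'force': [-0.029, -0.026, -6.91], 'torque': [-0.008, 0.01, 0.222], 'width': 12.628}
```

Call:
{"api": "step_arm", "payload": {"deltas": [[[0,0,0,-0.2,0,0,0],[0,0,0,-0.1,0,0,-0.008],[0,0,0,-0.05,0,0,-0.008],[0,0,0,-0.05,0,0,-0.008],[0,0,0,0,0,0,0]]]}}

```text
clock: 21.23
eef_pos: [504.1, 209.4, 139.5]
tool_rot: [-3.141, -0.0, 1.444]
force: [-2.0, -0.4, -4.5]
width: 12.9
```

```bash
python3 st.py; python3 st.py
```

```text
{'clock': 21.233, 'eef_pos': [504.079, 209.373, 139.54], 'tool_rot': [-3.141, -0.0, 1.444], 'force': [-1.997, -0.418, -4.526], 'torque': [-0.048, 0.217, 0.139], 'width': 12.86}
{'clock': 21.233, 'eef_pos': [504.079, 209.373, 139.54], 'tool_rot': [-3.141, -0.0, 1.444], 'force': [-1.997, -0.418, -4.526], 'torque': [-0.048, 0.217, 0.139], 'width': 12.86}
```

Call:
{"api": "step_arm", "payload": {"deltas": [[[0,0,0,-0.05,0,0,-0.008],[0,0,0,-0.05,0,0,-0.008],[0,0,0,-0.05,0,0,-0.008]]]}}

```text
clock: 21.48
eef_pos: [504.2, 209.4, 139.4]
tool_rot: [-3.142, -0.0, 1.42]
force: [-1.4, -0.2, -1.4]
width: 13.0
```

```bash
python3 st.py
```

```text
{'clock': 21.483, 'eef_pos': [504.168, 209.374, 139.423], 'tool_rot': [-3.142, -0.0, 1.42], 'force': [-1.389, -0.222, -1.369], 'torque': [-0.039, 0.321, 0.312], 'width': 12.97}
```

Call:
{"api": "step_arm", "payload": {"deltas": [[[0,0,0,-0.05,0,0,-0.008],[0,0,0,-0.05,0,0,-0.008]]]}}

```text
clock: 21.65
eef_pos: [504.2, 209.4, 139.3]
tool_rot: [3.141, -0.0, 1.404]
force: [-1.3, -0.3, -0.0]
width: 12.7
```

```bash
python3 st.py
```

```text
{'clock': 21.65, 'eef_pos': [504.24, 209.4, 139.347], 'tool_rot': [3.141, -0.0, 1.404], 'force': [-1.34, -0.274, -0.009], 'torque': [-0.071, 0.398, 0.256], 'width': 12.713}
```

Call:
{"api": "step_arm", "payload": {"deltas": [[[0,0,0,-0.02,0,0,-0.008],[0,0,0,-0.02,0,0,-0.008]]]}}

```text
clock: 21.82
eef_pos: [504.3, 209.4, 139.3]
tool_rot: [3.141, -0.0, 1.388]
force: [-1.7, 0.2, 0.1]
width: 12.6
```

```bash
python3 st.py
```

```text
{'clock': 21.817, 'eef_pos': [504.277, 209.409, 139.283], 'tool_rot': [3.141, -0.0, 1.388], 'force': [-1.748, 0.196, 0.149], 'torque': [-0.06, 0.327, 0.332], 'width': 12.567}
```

Call:
{"api": "step_arm", "payload": {"deltas": [[[0,0,0,-0.04,0,0,-0.006]]]}}

```text
clock: 21.9
eef_pos: [504.3, 209.4, 139.2]
tool_rot: [3.141, -0.0, 1.382]
force: [-1.1, -1.3, -0.5]
width: 12.6
```

```bash
python3 st.py
```

```text
{'clock': 21.9, 'eef_pos': [504.302, 209.407, 139.242], 'tool_rot': [3.141, -0.0, 1.382], 'force': [-1.147, -1.266, -0.496], 'torque': [-0.073, 0.346, 0.3], 'width': 12.614}
```

Call:
{"api": "step_arm", "payload": {"deltas": [[[0,0,0,-0.04,0,0,-0.007]]]}}

```text
clock: 21.98
eef_pos: [504.3, 209.4, 139.2]
tool_rot: [3.141, -0.0, 1.375]
force: [-2.0, 0.0, 0.6]
width: 12.7
```

```bash
python3 st.py
```

```text
{'clock': 21.983, 'eef_pos': [504.303, 209.418, 139.217], 'tool_rot': [3.141, -0.0, 1.375], 'force': [-1.968, 0.017, 0.597], 'torque': [-0.083, 0.339, 0.305], 'width': 12.664}
```

Call:
{"api": "step_arm", "payload": {"deltas": [[[0,0,0,-0.04,0,0,-0.007]]]}}

```text
clock: 22.07
eef_pos: [504.3, 209.4, 139.2]
tool_rot: [3.141, -0.0, 1.368]
force: [-1.6, -1.0, 1.9]
width: 12.9
```

```bash
python3 st.py
```

```text
{'clock': 22.067, 'eef_pos': [504.327, 209.406, 139.152], 'tool_rot': [3.141, -0.0, 1.368], 'force': [-1.641, -0.957, 1.868], 'torque': [-0.13, 0.452, 0.317], 'width': 12.915}
```

Call:
{"api": "step_arm", "payload": {"deltas": [[[0,0,0,0,0,0,-0.007]]]}}

```text
clock: 22.15
eef_pos: [504.4, 209.4, 139.1]
tool_rot: [3.141, -0.0, 1.361]
force: [-1.7, -0.5, 0.3]
width: 12.8
```

```bash
python3 st.py
```

```text
{'clock': 22.15, 'eef_pos': [504.356, 209.431, 139.14], 'tool_rot': [3.141, -0.0, 1.361], 'force': [-1.71, -0.47, 0.308], 'torque': [-0.111, 0.37, 0.357], 'width': 12.834}
```

Call:
{"api": "step_arm", "payload": {"deltas": [[[0,0,0,0,0,0,-0.007]]]}}

```text
clock: 22.23
eef_pos: [504.4, 209.4, 139.1]
tool_rot: [3.141, -0.0, 1.354]
force: [-1.5, 0.4, 0.8]
width: 12.5
```

```bash
python3 st.py
```

```text
{'clock': 22.233, 'eef_pos': [504.365, 209.433, 139.111], 'tool_rot': [3.141, -0.0, 1.354], 'force': [-1.507, 0.44, 0.764], 'torque': [-0.021, 0.328, 0.3], 'width': 12.477}
```

Call:
{"api": "step_arm", "payload": {"deltas": [[[0,0,0,0,0,0,-0.008],[0,0,0,0,0,0,-0.008]]]}}

```text
clock: 22.4
eef_pos: [504.3, 209.4, 139.1]
tool_rot: [3.141, -0.0, 1.338]
force: [-0.7, -0.1, 0.1]
width: 12.9
```

```bash
python3 st.py
```

```text
{'clock': 22.4, 'eef_pos': [504.329, 209.449, 139.051], 'tool_rot': [3.141, -0.0, 1.338], 'force': [-0.75, -0.119, 0.081], 'torque': [-0.054, 0.242, 0.4], 'width': 12.899}
```

Call:
{"api": "step_arm", "payload": {"deltas": [[[0,0,0,0,0,0,-0.004]]]}}

```text
clock: 22.48
eef_pos: [504.4, 209.4, 139.0]
tool_rot: [3.141, -0.0, 1.334]
force: [-0.9, -0.5, -0.3]
width: 12.8
```

```bash
python3 st.py
```

```text
{'clock': 22.483, 'eef_pos': [504.353, 209.44, 139.046], 'tool_rot': [3.141, -0.0, 1.334], 'force': [-0.938, -0.529, -0.31], 'torque': [-0.043, 0.258, 0.455], 'width': 12.847}
```

Call:
{"api": "step_arm", "payload": {"deltas": [[[1,0,0,0,0,0,0],[1,0,0,0,0,0,0],[1,0,0,0,0,0,0],[1,0,0,0,0,0,0],[1,0,0,0,0,0,0],[1,0,0,0,0,0,0],[1,0,0,0,0,0,0],[1,0,0,0,0,0,0]]]}}

```text
clock: 23.15
eef_pos: [504.2, 209.4, 139.0]
tool_rot: [3.141, -0.0, 1.335]
force: [-0.2, 0.8, -0.1]
width: 85.3
```

```bash
python3 st.py
```

```text
{'clock': 23.15, 'eef_pos': [504.205, 209.401, 139.015], 'tool_rot': [3.141, -0.0, 1.335], 'force': [-0.202, 0.796, -0.107], 'torque': [-0.026, -0.002, -0.044], 'width': 85.336}
```

Call:
{"api": "step_arm", "payload": {"deltas": [[[1,0,0,5,0,0,0],[1,0,0,15,0,0,0],[1,0,0,25,0,0,0],[1,0,0,25,0,0,0],[1,0,0,25,0,0,0],[1,0,-8,10,0,0,0],[1,0,-15,0,0,0,0],[1,0,-20,0,0,0,0],[1,0,-20,0,0,0,0],[1,0,-10,0,0,0,0]]]}}

```text
clock: 23.98
eef_pos: [503.8, 133.1, 244.1]
tool_rot: [3.141, 0.001, 1.332]
force: [0.9, 0.3, 0.9]
width: 85.4
```

Call:
{"api": "step_arm", "payload": {"deltas": [[[1,0,0,0,0,0,0],[1,0,0,0,0,0,0]]]}}

```text
clock: 24.15
eef_pos: [504.2, 136.4, 243.9]
tool_rot: [-3.141, -0.001, 1.334]
force: [0.3, -0.1, -0.2]
width: 85.2
```

```bash
python3 st.py; python3 - <<'E'
from h import *
grab('wrist','w5'); grab('top','t5'); grab('side','s5')
for tag in('w5','t5'):
    im,d,K,R,t=load(tag); P=cloud(d,K,R,t); Z=P[...,2]
    near=np.hypot(P[...,0]-505,P[...,1]-209)<40
    for lo,hi in((147,165),(120,136),(12,24)):
        m=near&(Z>lo)&(Z<hi)
        if m.sum()<10: continue
        s=P[m][:,:2].astype(np.float32); print(tag,lo,m.sum(),np.median(Z[m]).round(2),cv2.minEnclosingCircle(s),cv2.minAreaRect(s))
E
```

```text
{'clock': 24.15, 'eef_pos': [504.153, 136.442, 243.939], 'tool_rot': [-3.141, -0.001, 1.334], 'force': [0.277, -0.056, -0.179], 'torque': [0.036, 0.001, 0.04], 'width': 85.18}
w5 147 1422 154.31 ((505.7923278808594, 208.18710327148438), 27.041545867919922) ((505.68359375, 208.15077209472656), (53.66594696044922, 14.011427879333496), 77.36788177490234)
w5 120 3229 127.61 ((505.52630615234375, 207.9271240234375), 32.13547134399414) ((505.9275817871094, 209.2132568359375), (61.483951568603516, 63.707576751708984), 74.00068664550781)
w5 12 151 18.28 ((523.5455322265625, 225.329833984375), 30.233585357666016) ((529.3893432617188, 230.0715789794922), (15.051247596740723, 60.46697235107422), 39.05595016479492)
```

View pics/w5.png

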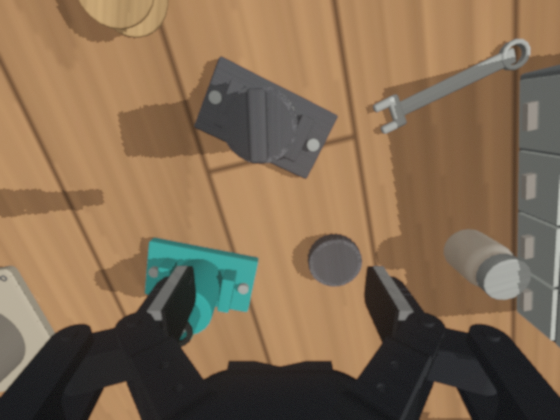

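View pics/s5.png

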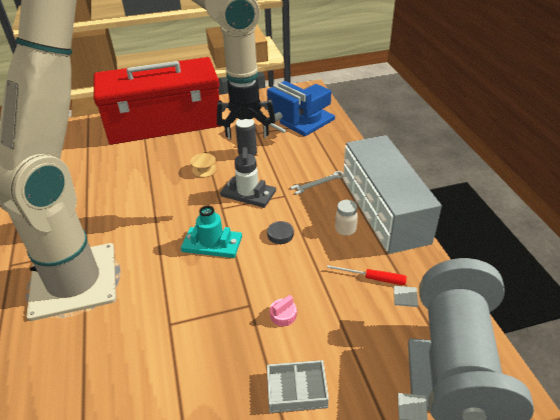

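The lid sits level at wrist pixel (260,125), with the bar at 77° and its top at 154.3 mm. Nothing else appears moved in the side view, so I'm handing in.

```bash
python3 -c "
from cell import ctrl
print(ctrl.finish_job())"
```

```text
the job is handed in; nothing more can be done
None
```

The dark bar-grip lid is on the aluminium canister and screwed down clockwise to snug. I let go, moved the gripper clear and handed the job in at about 24 s; no verdict was reported.

- **Tightness:** I turned the lid until the torque read about 0.36 N m. The readings scatter by several hundredths: the last four were 0.36, 0.30, 0.40 and 0.46.
- **Squeeze on the seal:** The estimates disagree a little. The cap height gives about 20 N, while the bar height and the raw tool height both give about 23 N. All are inside the 10 to 28 N range. The 23 N figures are above the middle, and the height measurement error is worth a few newtons.
- **Putting it on:** The lid first touched the neck 1 to 2 mm off centre, with about 5 N sideways. I corrected this before going further down. The upward force read while seating and turning stayed under about 4 N.
- **Last look:** The lid is level and centred on the canister, and it kept its angle after release (bar at 1.35 rad by camera, tool at 1.33). By eye, the other things are where they were; I did not measure them.

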